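# Start a cold wash at the touchless laundry unit

## Robot

A 6-joint arm with a two-finger parallel gripper is mounted at the origin on the work surface. World frame = base frame: x ahead of the robot, y to its left, z up, the work surface at z = 0. Lengths are in m, angles in rad, forces in N, time in s.
With the tool pointing down it reaches from about 0.275 to 0.725 m from the base axis. Payload 15.9 kg.
Tool frame: the origin (TCP) lies at the very end of the fingers, on their centre line; the grasp point (between the pads) lies robot.grip_depth behind it (robot.grip_depth is the distance from the TCP to the grasp point, in m); z points along the fingers, y is the line along which they close (so a half turn about z gives the same grasp; the last joint's range is limited). The gripper opens to 85 mm and grips with 20 to 120 N. Pads are 22 mm wide; open, the fingers measure 114 mm over their backs; the gripper's body (76 mm by 85 mm) begins 54 mm behind the grasp point. The pads swing forward as they close: fully open they stand 13 mm farther back than shut.
Start: joints at [1.292, 0.213, -0.034, 1.323, 0, 1.571], TCP at [0.138, 0.481, 0.231] pointing down, gripper open.
Joint ranges: [-2.98, 2.98], [-0.74, 1.72], [-1.14, 1.35], [-2.1, 2.04], [-1.57, 1.44], [-3.14, 3.14]. Speed limits (rad/s): [1.89, 1.89, 2.39, 2.57, 3.14, 3.14].

## Interface

Orientations are given as a unit quaternion [w, x, y, z].
In Python, from plant import robot, eyes gives the robot as it stands.
- The arm moves only by the tool send_rows, never from a script. Its argument "steps" is one flat list of numbers, 7 for each row, row after row: the turn, a rotation vector about the tool's x, y, z in degrees, then the shift along the tool's x, y, z in mm, then the gripper's target within -1 to 1 (fully open at 1, half-way at 0, shut at -1). A call has 1 to 12 rows; each row shifts and turns the commanded pose from where the row before left it, along the tool's axes as they then stand; what a row does not reach is not made up. A row lasts 1/8 s, in which the tool goes at most 62.5 mm and 10.7 degrees, less where a joint would pass 70% of its speed; a pose out of reach is approached as far as the arm can. A call is refused whole if a number of a shift passes 62.5 or a number of a turn 10.7, either way. A call with a gripper value outside its range is refused whole. The fingers move at their own pace and stop on an object; "grip_force" is the grip in N (left out, the last holds). Time passes only in rows, so rows that do not move let the fingers close. It gives the time, the measured TCP pose, the force, the opening and the grip force at its end, in the units of the state.
- robot.get_state(): the state, without advancing time (a new reading comes with each control period).
- eyes.get_image(name): name is "scene" or "top" or "wrist"; returns a dict with "img" (420x560x3 uint8, red, green, blue), "fov_y" (degrees; the focal length in pixels is half the picture's height over the tangent of half this angle, whatever the lens; pixels are square), "cx", "cy" (the principal point, pixels), "world_to_cam" (4x4, takes a point from world to camera coordinates); the wrist camera has in their place "tool_from_camera" (4x4, takes a point from camera to tool coordinates, whose origin is the TCP and whose axes are the flange's). Camera axes: x right, y down, z forward; pixel columns grow to the right and rows downward; lengths in m; the calibration is good to about 2 mm. A picture is of the moment at which its call begins: read the wrist's pose just before it. There is no depth.
- robot.job_done(): hands the job in; it is judged then, once.
The state is a dict: "clock": time; "qpos": joint angles; "dq": joint speeds; "tau": joint torques, N m; "tool_pos": TCP position; "ee_rot": TCP orientation; "force": force on the tool from outside, world axes, zero at the start; "moment": the same for the moment, N m; "gripper_width": opening from 0.0 (shut) to 1.0 (fully open); "grasp_force": force on a finger pad.
Only numpy, scipy, OpenCV 4.12 (cv2) and the standard library are available. Lean on these libraries where they do the work, as an engineer would, in place of code of your own. Each camera call takes 0.05 s, during which the arm holds its last target. There are 200 camera calls.

## Task

Start a cold wash at the white soap-and-start unit: with the fingertips, push its soap drawer fully home, then point at the blue sensor from just above and stay there for two seconds, then point in the same way at the green sensor for two seconds, and finally draw the hand well away. The sensors are touchless: touch none of them, and never bring the fingertips low over the orange one, not even in passing. Do not move or lift the jug, the dosing cup or the stain bottle.

Things in the scene. Friction and masses are not known exactly. Their poses are not given: they have to be found in the camera images.
- unit: white soap-and-start unit fixed to the counter, 150 mm deep (its x), 378 mm wide (its y), top deck 78 mm above the counter; origin at the centre of its underside; its front, with the drawer, faces its own -x, towards the robot; it stands at varying places and is turned about the vertical by up to 0.3 rad
- soap_drawer (a joint): how far the soap drawer is open, in m: 0 fully home, 0.07 fully out; it starts 0.035 to 0.06 open. It slides along the unit's x axis, is closed by pushing its front along the unit's +x, takes about 2 N and stays where it is left; at 0 it meets a stop
- drawer_front (a point): centre of the outer face of the grey drawer front, 34 mm above the counter; the front is 150 mm wide, 52 mm high (8 to 60 mm above the counter) and 12 mm thick; it moves with the drawer, and with the drawer home it lies 89 mm in front of the unit's origin (unit x = -0.089, y = 0)
- sensor_blue_top (a point): centre of the top of the round blue touchless sensor (cold wash): a fixed disc 50 mm across and 8 mm high on the black deck of the unit, with an 18 mm white spot in its middle; z axis up. The three sensors stand in a row across the unit, 100 mm apart centre to centre; which colour is in which place varies.
- sensor_green_top (a point): centre of the top of the round green touchless sensor (start): a fixed disc 50 mm across and 8 mm high on the black deck of the unit, with an 18 mm white spot in its middle; z axis up. The three sensors stand in a row across the unit, 100 mm apart centre to centre; which colour is in which place varies.
- sensor_orange_top (a point): centre of the top of the round orange touchless sensor (hot wash, not wanted): a fixed disc 50 mm across and 8 mm high on the black deck of the unit, with an 18 mm white spot in its middle; z axis up. The three sensors stand in a row across the unit, 100 mm apart centre to centre; which colour is in which place varies.
- jug: loose green detergent jug, 80 x 120 mm, 213 mm high with its white cap, up to 0.9 kg, standing on the counter beyond the -y end of the unit; origin at the centre of its underside; bystander
- dose_cup: loose white dosing cup, 60 mm across, 60 mm high, on the counter in front of the -y end of the unit; origin at the centre of its underside; bystander
- stain_bottle: loose white stain remover bottle with a red cap, 48 mm across, 120 mm high, on the counter by the +y end of the unit; origin at the centre of its underside; bystander
- sensor_blue: the blue sensor disc itself; origin at the centre of its underside, 8 mm below point sensor_blue_top. It sees closed fingertips up to 50 mm above its top and within 20 mm of its centre; it surely sees nothing that stays over 80 mm above its top or over 35 mm to the side of its centre
- sensor_orange: the orange sensor disc itself; origin at the centre of its underside, 8 mm below point sensor_orange_top. It sees closed fingertips up to 50 mm above its top and within 20 mm of its centre; it surely sees nothing that stays over 80 mm above its top or over 35 mm to the side of its centre
- sensor_green: the green sensor disc itself; origin at the centre of its underside, 8 mm below point sensor_green_top. It sees closed fingertips up to 50 mm above its top and within 20 mm of its centre; it surely sees nothing that stays over 80 mm above its top or over 35 mm to the side of its centre

How it is judged:
On the way, in this order (a step that is already met when the one before it is completed fails the run):
1. the soap drawer is pushed fully home (within 4 mm) (value of joint soap_drawer below 0.004 m), for 0.2 s.
2. the blue sensor is pointed at from just above for 1.5 s, drawer still home (horizontal distance between the grasp point and sensor_blue_top below 0.03 m and z of the grasp point in the frame of sensor_blue_top between 0 and 0.085 m and value of joint soap_drawer below 0.004 m), for 1.5 s.
3. then the green sensor is pointed at from just above for 1.5 s, drawer still home (horizontal distance between the grasp point and sensor_green_top below 0.03 m and z of the grasp point in the frame of sensor_green_top between 0 and 0.085 m and value of joint soap_drawer below 0.004 m), for 1.5 s.
At the end, for the whole second after the job is handed in: The drawer is home within 4 mm, the grasp point is more than 100 mm from every sensor, and jug, cup and bottle stand upright within 20 mm of where they were (value of joint soap_drawer below 0.004 m and distance between the grasp point and sensor_blue_top above 0.1 m and distance between the grasp point and sensor_orange_top above 0.1 m and distance between the grasp point and sensor_green_top above 0.1 m and distance of each of jug, dose_cup, stain_bottle from where it was at the start of the episode below 0.02 m and angle between each of jug, dose_cup, stain_bottle's own z axis and vertical below 0.2 rad); the robot touches nothing.
It fails at once if a sensor is touched (contact force between any of the arm, the fingers and sensor_blue above 0.3 N or contact force between any of the arm, the fingers and sensor_orange above 0.3 N or contact force between any of the arm, the fingers and sensor_green above 0.3 N).
It fails at once if the orange sensor is pointed at (grasp point within 30 mm of its axis and less than 85 mm above it) (horizontal distance between the grasp point and sensor_orange_top below 0.03 m and z of the grasp point in the frame of sensor_orange_top between 0 and 0.085 m).
It fails at once if the jug, cup or bottle is moved 20 mm or more or tipped (distance of any of jug, dose_cup, stain_bottle from where it was at the start of the episode above 0.02 m or angle between any of jug, dose_cup, stain_bottle's own z axis and vertical above 0.35 rad).
It also fails if it takes over 56 s, if anything falls off the work surface, if the arm or the gripper's body presses on something with over 40 N, if the wrist force passes 120 N, or if a joint passes its speed limit or range.

## Working session

There is one attempt and no reset: what is moved stays moved. The work goes in short steps, Python scripts to look and compute and a tool call to move; the robot and the scene stay as the last step left them, time stands still between calls to the robot, and variables do not carry over. Pictures are saved under pics/ and viewed, at most 10 in all, crops included, and the job is handed in when it is done.

Besides the shell and the picture viewer there is one more tool, called after "Request:" as name(argument=value, ...), one argument or row to a line, values as JSON. send_rows: Moves the arm, as the interface text tells. Its arguments: {"type":"object","properties":{"steps":{"type":"array","items":{"type":"number"}},"grip_force":{"type":"number"}},"required":["steps"]}

```bash
mkdir -p pics; python3 - <<'E'
from plant import robot, eyes
import cv2,numpy as np,pickle
s=robot.get_state();print({k:np.round(s[k],3) for k in('clock','tool_pos','ee_rot','gripper_width')},robot.grip_depth)
d={n:eyes.get_image(n) for n in('scene','top')}
pickle.dump(d,open('d.pkl','wb'))
for n in d: cv2.imwrite(f'pics/{n}.png',d[n]['img'][:,:,::-1]);print(n,d[n]['fov_y'],d[n]['cx'],d[n]['cy'],np.round(d[n]['world_to_cam'],3).tolist())
E
```

```text
{'clock': np.float64(0.0), 'tool_pos': array([0.138, 0.48 , 0.231]), 'ee_rot': array([-0.   ,  0.139,  0.99 , -0.001]), 'gripper_width': np.float64(0.999)} 0.0187
scene 55.674064164344784 273.11422817569456 216.9854071197661 [[-0.327, 0.945, 0.016, 0.152], [0.788, 0.282, -0.548, -0.416], [-0.522, -0.166, -0.836, 1.384], [0.0, 0.0, 0.0, 1.0]]
top 56.857780199579175 286.0822946014604 206.96827009404652 [[-0.007, -1.0, -0.004, 0.03], [-0.998, 0.008, -0.054, 0.585], [0.054, 0.003, -0.999, 0.882], [0.0, 0.0, 0.0, 1.0]]
```

View pics/top.png

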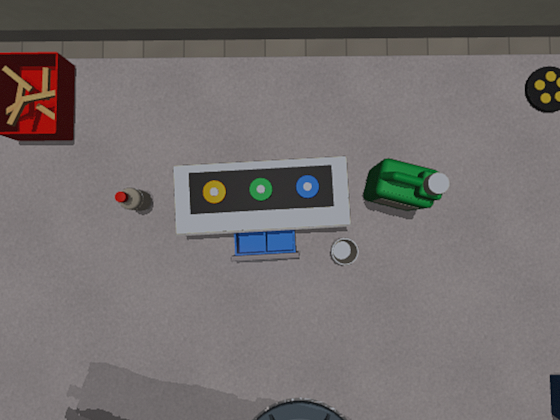

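View pics/scene.png

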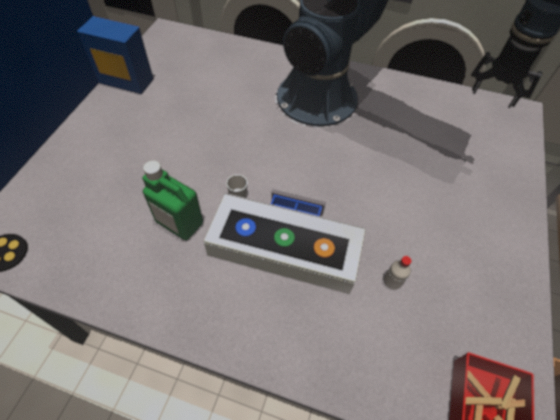

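The top view shows the orange disc at (214,191), green at (261,189) and blue at (307,186). The drawer front edge runs (232,257)–(298,255), the cup is at (344,251), the bottle near (130,200), and the jug near (400,185). The scene view shows the same order.

```bash
cat >h.py <<'E'
import numpy as np,cv2
def ray(c,px,z):
    f=210/np.tan(np.radians(c['fov_y']/2)); W=np.linalg.inv(c['world_to_cam'])
    o=W[:3,3]; d=W[:3,:3]@np.array([(px[0]-c['cx'])/f,(px[1]-c['cy'])/f,1])
    return o+d*(z-o[2])/d[2]
R={'blue':(100,125),'green':(50,80),'orange':(10,25)}
def discs(c,box):
    x0,y0,x1,y1=box; h=cv2.cvtColor(c['img'],cv2.COLOR_RGB2HSV); out={}
    for k,(a,b) in R.items():
        m=cv2.inRange(h,(a,120,90),(b,255,255)); q=np.zeros_like(m); q[y0:y1,x0:x1]=m[y0:y1,x0:x1]
        ct=max(cv2.findContours(q,cv2.RETR_EXTERNAL,cv2.CHAIN_APPROX_NONE)[0],key=cv2.contourArea)
        out[k]=(cv2.fitEllipse(ct)[0],cv2.fitEllipse(ct)[1])
    return out
E
python3 - <<'E'
from h import *;import pickle
d=pickle.load(open('d.pkl','rb'))
P={}
for n,b in(('top',(185,160,340,220)),('scene',(220,205,350,265))):
    D=discs(d[n],b)
    for k,v in D.items(): P[n,k]=ray(d[n],v[0],.086); print(n,k,np.round(v[0],1),np.round(v[1],1),P[n,k].round(4))
    print('spacing',[np.linalg.norm(P[n,'green']-P[n,k]).round(4) for k in('blue','orange')])
    a=P[n,'orange']-P[n,'blue'];print('yaw',np.arctan2(-a[0],a[1]))
t=d['top']
for nm,p,z in(('drawer L',(232,256),.06),('drawer R',(298,253.5),.06),('cup',(344,251),.06),('bottle cap',(120,197),.12),('unitFL',(177,234),.078),('unitFR',(350,226),.078),('unitBL',(174,165),.078),('unitBR',(347,156),.078)): print(nm,ray(t,p,z).round(4))
E
```

```text
top blue [307. 186.] [22.5 22.7] [ 0.6257 -0.0198  0.086 ]
top green [260.3 188.8] [22.1 22.1] [0.6206 0.0801 0.086 ]
top orange [213.8 191.4] [22.5 23.1] [0.6158 0.1798 0.086 ]
spacing [np.float64(0.1), np.float64(0.0998)]
yaw 0.04938324211806048
scene blue [245.2 226.6] [17.6 20.3] [ 0.6254 -0.0192  0.086 ]
scene green [283.9 237.1] [16.1 18.2] [0.6216 0.0809 0.086 ]
scene orange [323.8 247.4] [18.5 21.2] [0.6167 0.1807 0.086 ]
spacing [np.float64(0.1002), np.float64(0.0999)]
yaw 0.04375302788888789
drawer L [0.476  0.1445 0.06  ]
drawer R [0.4804 0.     0.06  ]
cup [ 0.4851 -0.1006  0.06  ]
bottle cap [0.6024 0.366  0.12  ]
unitFL [0.5252 0.2602 0.078 ]
unitFR [ 0.5396 -0.1117  0.078 ]
unitBL [0.6747 0.2679 0.078 ]
unitBR [ 0.6913 -0.1077  0.078 ]
```

```bash
python3 - <<'E'
import pickle,cv2
d=pickle.load(open('d.pkl','rb'))
i=d['top']['img'][150:280,165:365,::-1]
cv2.imwrite('pics/crop.png',cv2.resize(i,None,fx=4,fy=4,interpolation=cv2.INTER_CUBIC))
E
```

```text
(no output)
```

View pics/crop.png

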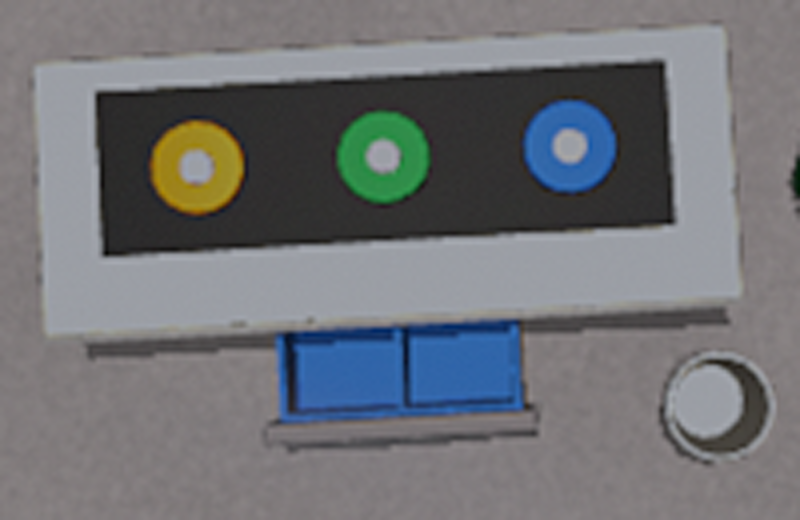

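The layout is consistent: disc spacing is 100 mm, yaw is about 0.05 rad and the drawer is about 40 mm open. I'll close the fingers, align with the unit and move to a point in front of the drawer.

Request:
send_rows(
  steps=[0,0,-9.5,0,0,0,-1,0,0,-9.4,0,0,0,-1,0,0,0,-26,-40,0,-1,0,0,0,-26,-40,0,-1,0,0,0,-26,-40,0,-1,0,0,0,-26,-40,0,-1,0,0,0,-26,-42,0,-1,0,0,0,-26,-42,0,-1,0,0,0,-26,-42,0,-1,0,0,0,-26,-42,0,-1,0,0,0,-26,-45,0,-1,0,0,0,-26,-45,0,-1],
)

```text
clock: 1.6
tool_pos: [0.4191, 0.0749, 0.2312]
ee_rot: [-0.0, -0.025, 1.0, 0.0]
force: [1.6, 2.1, 0.7]
gripper_width: 0.003
grasp_force: 0.0
```

Request:
send_rows(
  steps=[0,0,0,0,0,40,-1,0,0,0,0,0,40,-1,0,0,0,0,0,40,-1,0,0,0,0,0,40,-1,0,0,0,0,0,25,-1,0,0,0,0,0,14,-1,0,0,0,0,0,0,-1,0,0,0,0,0,0,-1],
)

```text
clock: 2.6
tool_pos: [0.4192, 0.0766, 0.0332]
ee_rot: [0.001, -0.026, 1.0, 0.0]
force: [0.5, -0.9, 0.8]
gripper_width: 0.001
grasp_force: 0.0
```

```bash
python3 - <<'E'
from plant import robot, eyes
import cv2
s=robot.get_state();print(s['tool_pos'],s['force'])
cv2.imwrite('pics/s2.png',eyes.get_image('scene')['img'][100:300,140:420,::-1].repeat(2,0).repeat(2,1))
E
```

```text
[0.41924192 0.07662408 0.03316723] [ 0.50803652 -0.86113001  0.77322423]
```

View pics/s2.png

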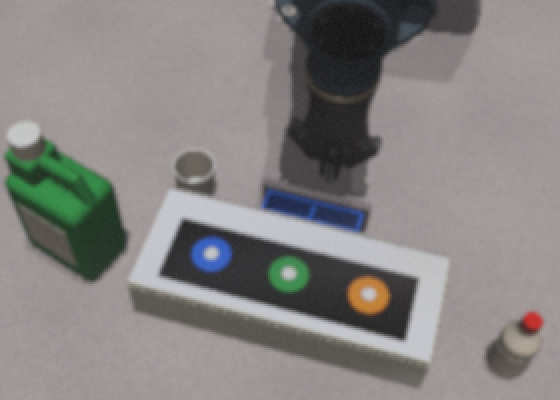

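The hand stands squarely in front of the open drawer, with the cup clear of it. Pushing now.

Request:
send_rows(
  steps=[0,0,0,-10,0,0,-1,0,0,0,-10,0,0,-1,0,0,0,-10,0,0,-1,0,0,0,-10,0,0,-1,0,0,0,-10,0,0,-1,0,0,0,-8,0,0,-1,0,0,0,-7,0,0,-1,0,0,0,-6,0,0,-1,0,0,0,-5,0,0,-1,0,0,0,-4,0,0,-1,0,0,0,0,0,0,-1],
)

```text
clock: 4.03
tool_pos: [0.499, 0.0808, 0.0324]
ee_rot: [0.0, -0.026, 1.0, 0.0]
force: [-0.0, 0.1, 0.7]
gripper_width: -0.007
grasp_force: 0.0
```

Request:
send_rows(
  steps=[0,0,0,-2,0,0,-1,0,0,0,-2,0,0,-1,0,0,0,-2,0,0,-1,0,0,0,0,0,0,-1],
)

```text
clock: 4.53
tool_pos: [0.5049, 0.0809, 0.0324]
ee_rot: [0.0, -0.026, 1.0, 0.0]
force: [-0.4, 0.1, -0.6]
gripper_width: -0.004
grasp_force: 0.0
```

Request:
send_rows(
  steps=[0,0,0,-2,0,0,-1,0,0,0,-2,0,0,-1,0,0,0,0,0,0,-1],
)

```text
clock: 4.9
tool_pos: [0.5071, 0.081, 0.0321]
ee_rot: [-0.001, -0.026, 1.0, -0.0]
force: [-11.1, -0.6, 7.7]
gripper_width: -0.0
grasp_force: 5.6
```

Request:
send_rows(
  steps=[0,0,0,-2,0,0,-1,0,0,0,0,0,0,-1],
)

```text
clock: 5.15
tool_pos: [0.5071, 0.0809, 0.0317]
ee_rot: [-0.003, -0.026, 1.0, -0.0]
force: [-23.2, -0.0, 17.0]
gripper_width: 0.002
grasp_force: 12.0
```

```bash
python3 - <<'E'
from plant import robot, eyes
import cv2
s=robot.get_state();print(s['tool_pos'],s['force'])
cv2.imwrite('pics/s3.png',eyes.get_image('scene')['img'][150:290,200:380,::-1].repeat(4,0).repeat(4,1))
E
```

```text
[0.5071015  0.08093126 0.03171   ] [-2.32180404e+01 -1.03020552e-02  1.70176805e+01]
```

View pics/s3.png

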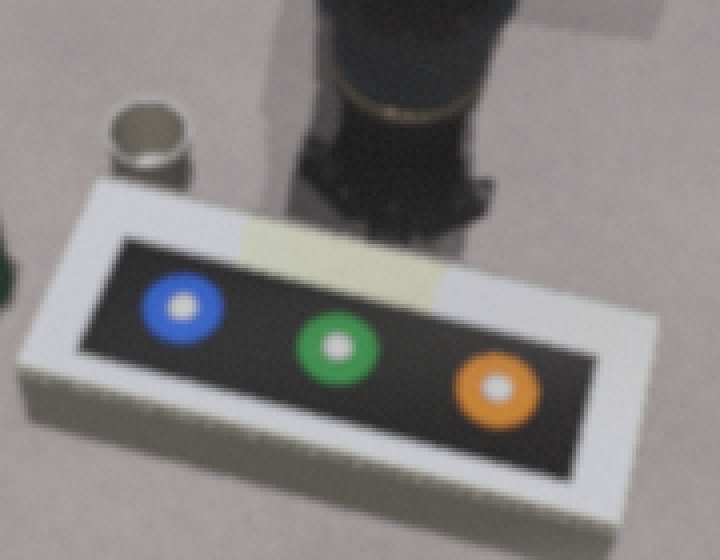

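The drawer is home: the stop force rose at x = 0.507, as predicted, and a lamp patch lit on the deck. Backing off and rising.

Request:
send_rows(
  steps=[0,0,0,0,0,0,-1,0,0,0,10,0,0,-1,0,0,0,22,0,0,-1,0,0,0,22,0,0,-1,0,0,0,0,0,-30,-1,0,0,0,0,0,-40,-1,0,0,0,0,0,-40,-1,0,0,0,0,0,-40,-1,0,0,0,0,0,-20,-1,0,0,0,0,0,0,-1],
)

```text
clock: 6.45
tool_pos: [0.4575, 0.0786, 0.2036]
ee_rot: [0.002, -0.026, 1.0, 0.0]
force: [0.7, -0.1, -0.5]
gripper_width: -0.001
grasp_force: 0.0
```

Request:
send_rows(
  steps=[0,0,0,-33,-22,0,-1,0,0,0,-33,-22,0,-1,0,0,0,-33,-21,0,-1,0,0,0,-32,-21,0,-1,0,0,0,-32,-21,0,-1,0,0,0,0,0,0,-1],
)

```text
clock: 7.2
tool_pos: [0.6258, -0.0214, 0.1999]
ee_rot: [-0.001, -0.025, 1.0, -0.0]
force: [0.2, 0.1, -1.2]
gripper_width: -0.002
grasp_force: 0.0
```

```bash
python3 - <<'E'
from plant import robot, eyes
import cv2
s=robot.get_state();print(s['tool_pos'],s['force'])
cv2.imwrite('pics/s4.png',eyes.get_image('scene')['img'][120:280,140:380,::-1].repeat(3,0).repeat(3,1))
E
```

```text
[ 0.62580416 -0.0213977   0.19990118] [ 0.24051032  0.10776392 -1.17500067]
```

View pics/s4.png

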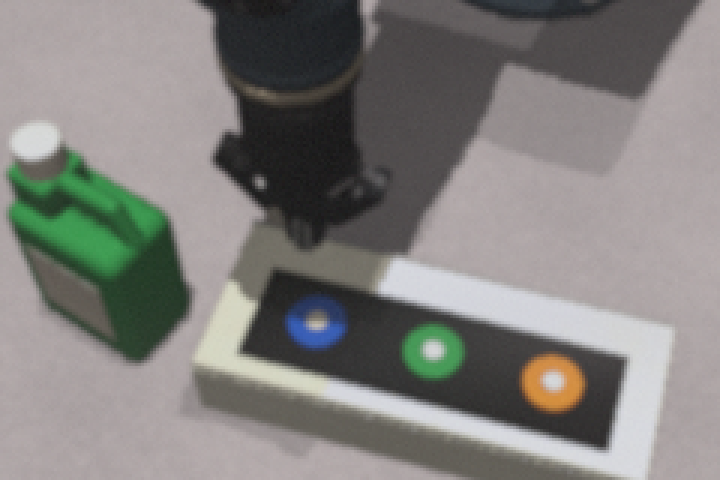

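The fingertips stand above the blue disc at (316,320) and the jug is well clear. No blue of the drawer tray shows in front of the unit. The yellow patch follows the hand, so it was not a lamp; the stop force and position still show the drawer home. Descending and holding.

Request:
send_rows(
  steps=[0,0,0,0,0,25,-1,0,0,0,0,0,25,-1,0,0,0,0,0,18,-1,0,0,0,0,0,10,-1,0,0,0,0,0,0,-1,0,0,0,0,0,0,-1,0,0,0,0,0,0,-1,0,0,0,0,0,0,-1,0,0,0,0,0,0,-1,0,0,0,0,0,0,-1,0,0,0,0,0,0,-1,0,0,0,0,0,0,-1],
)

```text
clock: 8.75
tool_pos: [0.6248, -0.0201, 0.1243]
ee_rot: [-0.0, -0.026, 1.0, 0.0]
force: [0.5, 0.3, 0.4]
gripper_width: 0.003
grasp_force: 0.0
```

Request:
send_rows(
  steps=[0,0,0,0,0,0,-1,0,0,0,0,0,0,-1,0,0,0,0,0,0,-1,0,0,0,0,0,0,-1,0,0,0,0,0,0,-1,0,0,0,0,0,0,-1,0,0,0,0,0,0,-1,0,0,0,0,0,0,-1,0,0,0,0,0,0,-1,0,0,0,0,0,0,-1,0,0,0,0,0,0,-1],
)

```text
clock: 10.12
tool_pos: [0.6248, -0.0201, 0.1243]
ee_rot: [-0.0, -0.026, 1.0, -0.0]
force: [-0.6, -0.5, 0.6]
gripper_width: 0.001
grasp_force: 0.0
```

```bash
python3 - <<'E'
from plant import robot, eyes
import cv2,numpy as np
s=robot.get_state();print(s['tool_pos'],s['force'],s['clock'])
a=eyes.get_image('scene')['img'][120:280,140:380,::-1].repeat(3,0).repeat(3,1)
cv2.imwrite('pics/s5.png',a)
E
```

```text
[ 0.62477295 -0.02009976  0.12429159] [-0.57281677 -0.548823    0.58985198] 10.125
```

View pics/s5.png

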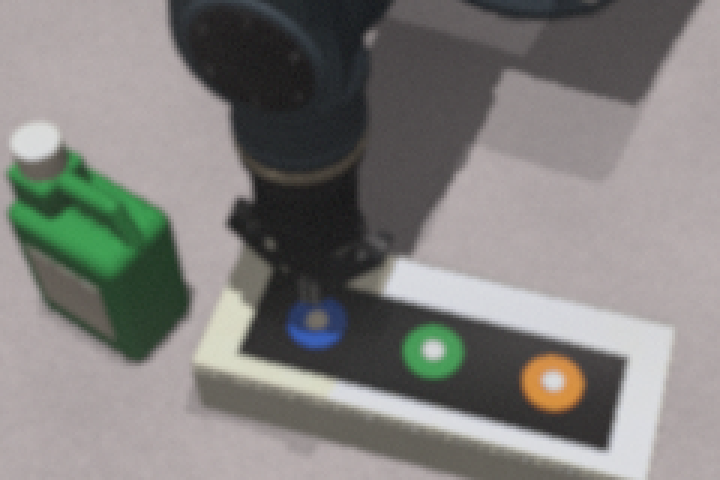

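The fingertips are about 38 mm above the blue disc and have been held there for over 2 s. Next is green.

Request:
send_rows(
  steps=[0,0,0,0,0,-30,-1,0,0,0,0,0,-30,-1,0,0,0,0,20,0,-1,0,0,0,0,30,0,-1,0,0,0,-1,30,0,-1,0,0,0,0,20,0,-1,0,0,0,0,0,0,-1],
)

```text
clock: 11.05
tool_pos: [0.6203, 0.0812, 0.1838]
ee_rot: [-0.0, -0.026, 1.0, 0.0]
force: [-0.0, -0.1, -0.9]
gripper_width: -0.001
grasp_force: 0.0
```

Request:
send_rows(
  steps=[0,0,0,0,0,25,-1,0,0,0,0,0,25,-1,0,0,0,0,0,10,-1,0,0,0,0,0,0,-1,0,0,0,0,0,0,-1,0,0,0,0,0,0,-1,0,0,0,0,0,0,-1,0,0,0,0,0,0,-1,0,0,0,0,0,0,-1,0,0,0,0,0,0,-1,0,0,0,0,0,0,-1],
)

```text
clock: 12.42
tool_pos: [0.6207, 0.0798, 0.1243]
ee_rot: [-0.0, -0.026, 1.0, -0.0]
force: [0.2, 0.5, -0.4]
gripper_width: 0.0
grasp_force: 0.0
```

Request:
send_rows(
  steps=[0,0,0,0,0,0,-1,0,0,0,0,0,0,-1,0,0,0,0,0,0,-1,0,0,0,0,0,0,-1,0,0,0,0,0,0,-1,0,0,0,0,0,0,-1,0,0,0,0,0,0,-1,0,0,0,0,0,0,-1,0,0,0,0,0,0,-1,0,0,0,0,0,0,-1,0,0,0,0,0,0,-1],
)

```text
clock: 13.8
tool_pos: [0.6207, 0.0798, 0.1243]
ee_rot: [-0.0, -0.026, 1.0, -0.0]
force: [0.2, -1.0, 0.6]
gripper_width: 0.0
grasp_force: 0.0
```

Green has been held for over 2 s. Rising and drawing back towards the robot.

Request:
send_rows(
  steps=[0,0,0,0,0,-40,-1,0,0,0,0,0,-40,-1,0,0,0,0,0,-40,-1,0,0,0,30,0,0,-1,0,0,0,40,0,0,-1,0,0,0,40,0,0,-1,0,0,0,40,0,0,-1,0,0,0,40,0,0,-1,0,0,0,40,0,0,-1,0,0,0,30,0,0,-1,0,0,0,0,0,0,-1,0,0,0,0,0,0,-1],
)

```text
clock: 15.3
tool_pos: [0.3616, 0.0666, 0.2445]
ee_rot: [0.0, -0.026, 1.0, 0.0]
force: [-0.2, -0.4, -0.1]
gripper_width: -0.002
grasp_force: 0.0
```

```bash
python3 - <<'E'
from plant import robot, eyes
import cv2
s=robot.get_state();print(s['tool_pos'],s['force'],s['clock'])
cv2.imwrite('pics/s6.png',eyes.get_image('top')['img'][130:330,90:470,::-1].repeat(2,0).repeat(2,1))
E
```

```text
[0.36158182 0.0666151  0.24451602] [-0.18037902 -0.35714247 -0.14101719] 15.3
```

View pics/s6.png

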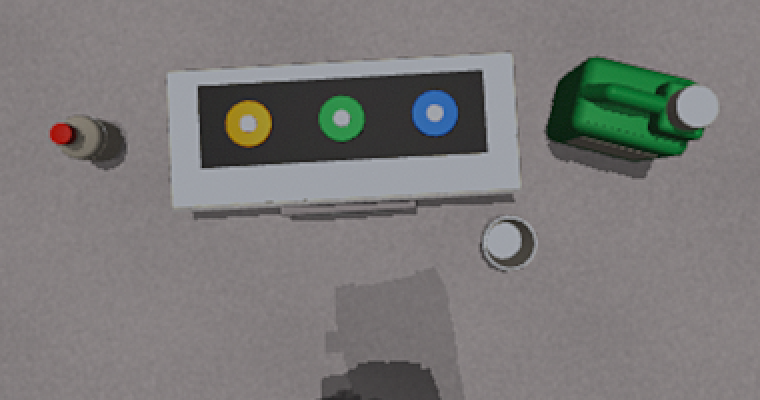

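The drawer front sits flush at (350,208) in the crop with no blue tray showing. The jug, cup and bottle stand where they were, and the hand is well away.

```bash
python3 -c "
from plant import robot
print(robot.job_done())"
```

```text
the job is handed in; nothing more can be done
None
```

I pushed the soap drawer home, pointed at blue and then green for over 2 s each, drew the hand well away and handed the job in at about 15 s; no verdict came back.

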